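# Clear a jammed bottle from the crusher infeed

### The job

A square bottle is jammed in the infeed chute of the glass crusher: press the mushroom stop button fully down so that it latches, lift the bottle out of the chute and lay it gently, flat on its side, on the floor of the green crate beside the two cans. Then turn the stop's knob clockwise until it pops fully up again, and finally push the sprung start lever all the way over to its stop and let it swing back home. Move the bottle only while the stop is latched down, and leave all the other things where they are.

Things in the scene. Friction and masses are not known exactly. Their poses are not given: they have to be found in the camera images.
- stop_top (a point): Mushroom stop button: black round cap, 68 mm across, on top of a grey 90 x 90 x 75 mm box that stands on the 6 mm plate. A straight grip bar 60 mm long, 16 mm wide, stands 24 mm proud of the middle of the cap. This point is the middle of the bar's top face, about 138 mm above the table when up; x runs along the bar, z up. It moves with the button.
- stop (a joint): Travel of the stop button: 0 is up, 0.009 m is fully down. Pressing takes about 9 N at first and 10 N at the bottom (press on the bar's top or on the cap); it then latches and stays down by itself. Turning its knob raises it; pulling it straight up (over 6 N) would too, but is not the way to reset it.
- stop_turn (a joint): Turn of the stop's knob (cap and bar together): 0 at rest, grows clockwise seen from above, end stop at 1.0 rad. When the button is down, turning it works a cam that lifts the button by 9 mm, fully up at about 0.9 rad; it resists with about 0.12 N m. A weak spring turns the knob back to 0 when it is let go, the button stays up.
- bottle: Jammed square bottle, dusty grey-green, lying in the chute. Square part 60 x 60 mm and 125 mm long, then a shoulder and a 34 mm neck and cap to +x; 182 mm over all (from -62 to +120 mm along x). About 0.35 kg, centre of mass near the middle of the square part. Origin: middle of the underside of the square part; x runs towards the cap, z up.
- bottle_mid (a point): Centre of the bottle's square part, 30 mm above its underside.
- chute: Grey fixed infeed chute, 300 mm long (x) and 200 mm wide (y), floor 20 mm above the table, inner width 188 mm, side walls 70 mm above the table (50 mm above the floor), open at its -x end. At +x, from 155 mm to 285 mm, stands the crusher's housing, 250 mm wide and 140 mm high. Origin: on the table under the middle of the chute's length.
- crate: Green fixed open crate, 320 (x) x 190 (y) x 90 mm high, walls and floor 5 mm thick. The two cans stand at its +x end, side by side, taking the last 75 mm or so; the rest is empty. Origin: on the table under its centre. It stands to the left or right of the chute; the stop and the lever stand on the other side.
- plate: Steel plate on the table, 270 (x) x 150 (y) x 6 mm, carrying the stop box and the lever stand, one near the robot and one far; origin under its centre.
- lever_bar (a point): Middle of the black T-bar, 18 mm thick and 98 mm long, across the top of the sprung start lever. At rest about 171 mm above the table. The point moves with the lever; its y runs along the bar.
- lever_hinge (a point): Pivot of the start lever, 61 mm above the table; the T-bar lies 120 mm from it on a 12 mm steel rod. Its x axis is the level direction in which the lever must be pushed, y is the pivot's axis. At rest the lever leans 0.4 rad from upright to -x. Its stand, on the 6 mm plate, is a block 90 x 70 mm, 40 mm high, with cheeks 65 mm high.
- lever (a joint): Swing of the start lever: 0 at rest (leaning to -x of its hinge), 0.8 rad at its stop (leaning 0.4 rad to +x). A spring resists with about 1.3 N at the bar at first and 3 N at the stop, and brings it back when let go.
- can_a: Plain can, 66 mm across, 110 mm high, upright in the crate's +x end; leave it. Origin: centre of the base.
- can_b: The second such can beside it; leave it.
- can_c: Can, 60 mm across, 90 mm high, upright at the far end of the chute; leave it. Origin: centre of the base.
- tall_bottle: Round brown bottle, 64 mm across, 170 mm high, standing beyond the far end of the plate; leave it. Origin: centre of the base.
- tin: Small tin, 52 mm across, 80 mm high, upright on the table beside the jar, beyond the crate's +x end; leave it. Origin: centre of the base.
- jar: Round jar, 76 mm across, 100 mm high, standing on the table beyond the crate's +x end; leave it. Origin: centre of the base.
Things that resemble listed ones, but are neither listed nor needed, are in the scene too. Leave any blue look-alike of the bottle alone.

How it is judged (in metres and radians):
On the way, in this order (a step that is already met when the one before it is completed fails the run):
1. the stop button is pressed fully down (value of joint stop above 0.0075 m), for 0.2 s.
2. the bottle lies flat in the crate, let go (x of bottle_mid in the frame of crate between -0.155 and 0.155 m and y of bottle_mid in the frame of crate between -0.09 and 0.09 m and z of bottle_mid in the frame of crate below 0.055 m and angle between bottle's own x axis and vertical between 1.37 and 1.77 rad and contact force between the fingers and bottle below 0.1 N and linear speed of bottle below 0.02 m/s), for 0.2 s.
3. the knob is turned clockwise and the stop is up (value of joint stop_turn above 0.6 rad and value of joint stop below 0.002 m), for 0.05 s.
4. the start lever is at its stop (value of joint lever above 0.74 rad), for 0.05 s.
At the end, for the whole second after the job is handed in: The bottle lies at rest in the crate, within its walls, on the floor (its centre less than 55 mm above the crate's underside) and flat within about 0.2 rad; the stop is up (within 2 mm); the lever is back home (under 0.08 rad) (all of step 2 and value of joint stop below 0.002 m and value of joint lever below 0.08 rad); the robot touches nothing.
It fails at once if the bottle is moved (over 30 mm) outside the crate while the stop is not latched down (distance of bottle_mid from where it was at the start of the episode above 0.03 m and value of joint stop below 0.005 m and not (x of bottle_mid in the frame of crate between -0.155 and 0.155 m and y of bottle_mid in the frame of crate between -0.09 and 0.09 m and z of bottle_mid in the frame of crate below 0.055 m)).
It fails at once if the bottle is dropped or thrown onto the crate's floor (faster than 0.7 m/s there) (horizontal distance between bottle_mid and crate below 0.16 m and z of bottle_mid in the frame of crate below 0.075 m and linear speed of bottle above 0.7 m/s).
It fails at once if a bystander (can, tin, round bottle, jar) is moved over 30 mm (distance of any of can_a, can_b, can_c, tall_bottle, tin, jar from where it was at the start of the episode above 0.03 m).
It fails at once if a bystander can, bottle or jar is knocked over (angle between any of can_a, can_b, can_c, tall_bottle, jar, tin's own z axis and vertical above 0.5 rad).
It also fails if it takes over 72 s, if anything falls off the work surface, if the arm or the gripper's body presses on something with over 40 N, if the wrist force passes 120 N, or if a joint passes its speed limit or range.

### The arm

A 6-joint arm with a two-finger parallel gripper is mounted at the origin on the work surface. World frame = base frame: x ahead of the robot, y to its left, z up, the work surface at z = 0. Lengths are in m, angles in degrees, forces in N, time in s.
With the tool pointing down it reaches from about 0.375 to 0.975 m from the base axis. Payload 3.8 kg.
Tool frame: the origin (TCP) lies midway between the tips of the shut fingers; the grasp point (between the pads) lies 19 mm behind it (arm.grasp_offset is the distance from the TCP to the grasp point, in m); z points along the fingers, y is the line along which they close (so a half turn about z gives the same grasp; the last joint's range is limited). The gripper opens to 85 mm and grips with 20 to 120 N. Pads are 22 mm wide; open, the fingers measure 114 mm over their backs; the gripper's body (76 mm by 85 mm) begins 54 mm behind the grasp point. The pads swing forward as they close: fully open they stand 13 mm farther back than shut.
Start: joints at [-69.838, 15.12, 91.902, -0, 72.978, -2.114], TCP at [0.256, -0.625, 0.231] pointing down, gripper open.
Joint ranges: [-150.88, 150.88], [-54.13, 125.18], [17.81, 147.31], [-75.09, 255.09], [0, 152.58], [-146.25, 146.25]. Speed limits (degrees/s): [147.25, 147.25, 180, 180, 180, 180].

### API

Orientations are given as [roll, pitch, yaw] about the fixed x, y, z axes, in that order (R = Rz(yaw) Ry(pitch) Rx(roll)).
In Python, from workcell import arm gives the robot as it stands.
- The arm moves only by the tool send_rows, never from a script. Its argument "series" is a list of rows, each a list of 6 numbers: the shift along the tool's x, y, z scaled (see below), then the turn, a rotation vector about the tool's x, y, z scaled (see below). A call has 1 to 12 rows; each row is the pose to reach, as a shift and turn from the pose commanded when the call began, along the tool's axes at that moment, turning the shorter way round; what a row does not reach only later rows make up. The controller multiplies each number of a shift by 500 mm and each number of a turn by 180 degrees. A row lasts 1/10 s, in which the tool goes at most 50 mm and 8.59 degrees, less where a joint would pass 70% of its speed; a pose out of reach is approached as far as the arm can. A call with a number of a shift or a turn outside -1 to 1 is refused whole. A call with a gripper value outside its range is refused whole. "fingers" is the closure, from -1 (fully open) to 1 (shut), set as the call begins (left out, the last holds). The fingers move at their own pace and stop on an object; the grip force is fixed at half the most. Time passes only in rows, so rows that repeat a pose let the fingers close. It gives the time, the measured TCP pose, the force, the opening and the grip force at its end, in the units of the state.
- arm.get_obs(): the state, without advancing time (a new reading comes with each control period).
- arm.grab_frame(name): name is "scene" or "top" or "wrist"; returns (picture, depth): 400x640x3 uint8, red, green, blue; 400x640 float32, m along the optical axis (not along the pixel's ray), 0 where there is no reading.
- arm.get_calibration(name): a dict with "intrinsics" (3x3 intrinsics, pixels), "R" (3x3) and "t" (3): a world point X has camera coordinates R X + t; the wrist camera has in their place "mount" (4x4, takes a point from camera to tool coordinates, whose origin is the TCP and whose axes are the flange's). Camera axes: x right, y down, z forward; pixel columns grow to the right and rows downward; lengths in m; the calibration is good to about 2 mm. A picture is of the moment at which its call begins: read the wrist's pose just before it. get_calibration takes no time and is no camera call.
- arm.close_job(): hands the job in; it is judged then, once.
The state is a dict: "time": time; "q": joint angles; "joint_velocities": joint speeds; "joint_torque": joint torques, N m; "tcp_pos": TCP position; "tcp_rot": TCP orientation; "force": force on the tool from outside, world axes, zero at the start; "wrist_torque": the same for the moment, N m; "gripper_width": opening from 0.0 (shut) to 1.0 (fully open); "gripper_force": force on a finger pad.
Only numpy, scipy, OpenCV 4.12 (cv2) and the standard library are available. Lean on these libraries where they do the work, as an engineer would, in place of code of your own. Each camera call takes 0.05 s, during which the arm holds its last target. There are 200 camera calls.

## Working session

There is one attempt and no reset: what is moved stays moved. The work goes in short steps, Python scripts to look and compute and a tool call to move; the robot and the scene stay as the last step left them, time stands still between calls to the robot, and variables do not carry over. Pictures are saved under pics/ and viewed, at most 10 in all, crops included, and the job is handed in when it is done.

Besides the shell and the picture viewer there is one more tool, called after "Request:" as a command line: name --pt "numbers of a row" for each row, then --argument value for the rest. send_rows: Moves the arm, as the interface text tells. Its arguments: {"type":"object","properties":{"series":{"type":"array","items":{"type":"array","items":{"type":"number"}}},"fingers":{"type":"number"}},"required":["series"]}

```bash
mkdir -p pics; ls
python3 - <<'E'
from workcell import arm
import cv2,numpy as np
for n in("scene","top"):
    p,d=arm.grab_frame(n); np.savez(f"pics/{n}0.npz",p=p,d=d); cv2.imwrite(f"pics/{n}0.png",p[:,:,::-1])
    c=arm.get_calibration(n); print(n,c["intrinsics"].tolist(),(-c["R"].T@c["t"]).round(3),c["R"].round(3).tolist())
print(arm.get_calibration("wrist"),arm.get_obs())
E
```

```text
pics
scene [[376.00194085579307, 0.0, 323.9611095874599], [0.0, 376.00194085579307, 192.11182393644867], [0.0, 0.0, 1.0]] [ 1.306 -0.307  0.947] [[0.328, 0.945, 0.019], [0.637, -0.206, -0.743], [-0.698, 0.255, -0.669]]
top [[484.5478917674688, 0.0, 329.0123356037131], [0.0, 484.5478917674688, 196.3567650963163], [0.0, 0.0, 1.0]] [0.334 0.006 1.552] [[-0.017, -1.0, 0.023], [-0.994, 0.015, -0.106], [0.106, -0.025, -0.994]]
{'intrinsics': array([[347.84388482,   0.        , 324.36632266],
       [  0.        , 347.84388482, 202.10621807],
       [  0.        ,   0.        ,   1.        ]]), 'mount': array([[-2.50205915e-04, -9.49265027e-01, -3.14477101e-01,
         7.99802814e-02],
       [ 9.99999881e-01, -1.06052308e-04, -4.75500881e-04,
        -7.60167334e-04],
       [ 4.18025334e-04, -3.14477182e-01,  9.49264940e-01,
        -1.43670824e-01],
       [ 0.00000000e+00,  0.00000000e+00,  0.00000000e+00,
         1.00000000e+00]])} {'time': 0.1, 'q': array([-6.98384211e+01,  1.51699496e+01,  9.19720690e+01, -1.10993528e-03,
        7.29772716e+01, -2.11487428e+00]), 'joint_velocities': array([ 0.00785865, -0.07773394, -0.12951002, -0.00637085, -0.01027522,
        0.05578453]), 'joint_torque': array([-1.34753805e-03, -5.16707897e+01, -3.68589342e+01, -1.50870915e-04,
        6.29837858e-03, -9.67220075e-06]), 'tcp_pos': array([ 0.25563805, -0.62401966,  0.23003927]), 'tcp_rot': array([-1.79880752e+02, -3.34227365e-03,  2.22767758e+01]), 'force': array([0.3446565 , 0.69196688, 0.10228334]), 'wrist_torque': array([ 0.00253057, -0.01085666,  0.03387059]), 'gripper_force': 0.0, 'gripper_width': 0.9999805199768582}
```

View pics/top0.png

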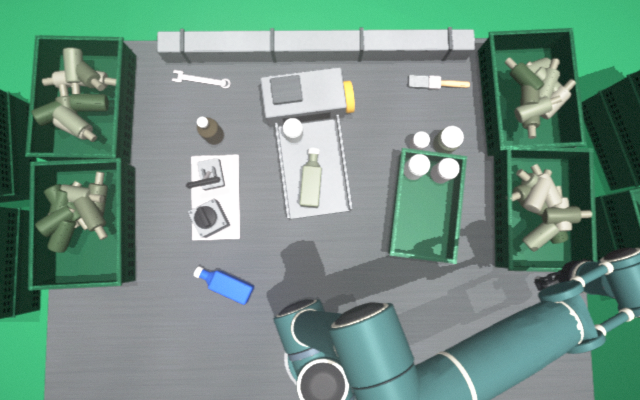

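View pics/scene0.png

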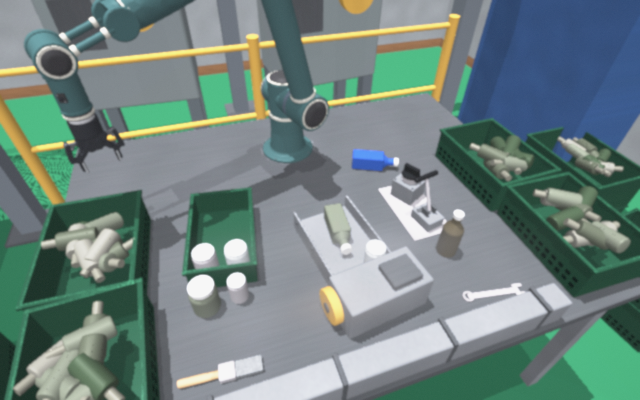

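The top view shows the stop near (207,217), the lever T-bar near (203,182), the bottle at (311,182) with its cap at (313,155), and the crate centred near (427,205). Next I'll measure these.

```bash
cat > h.py <<'E'
import numpy as np,cv2
from workcell import arm
def cloud(n,d):
    c=arm.get_calibration(n);K=c["intrinsics"];v,u=np.mgrid[0:400,0:640]
    P=np.stack([(u-K[0,2])/K[0,0]*d,(v-K[1,2])/K[1,1]*d,d],-1)
    return (P-c["t"])@c["R"]
def rect(P):
    r=cv2.minAreaRect((P[:,:2]*1000).astype(np.float32)); b=cv2.boxPoints(r)
    e=[b[1]-b[0],b[2]-b[1]]; e=max(e,key=np.linalg.norm)
    return np.round(r[0],1),np.round(r[1],1),round(float(np.degrees(np.arctan2(e[1],e[0]))),1),"z",np.percentile(P[:,2],[5,50,95]).round(3),len(P)
E
python3 - <<'E'
from h import *
z=np.load("pics/top0.npz");p,d=z["p"],z["d"];X=cloud("top",d);hsv=cv2.cvtColor(p,cv2.COLOR_RGB2HSV)
def box(u0,v0,u1,v1):
    m=np.zeros((400,640),bool);m[v0:v1,u0:u1]=1;return m&(d>0)
Z=X[:,:,2]
def rep(s,m): 
    k,l,st,_=cv2.connectedComponentsWithStats(m.astype(np.uint8)); i=1+np.argmax(st[1:,4]); print(s,rect(X[l==i]))
for n,b in dict(table=(230,310,260,340)).items(): print(n,np.median(Z[box(*b)]))
B=box(180,145,245,245)
rep("plate",B&(Z<.02)&(hsv[:,:,2]>200))
rep("stopbar",box(185,195,235,245)&(Z>.126)); rep("cap",box(185,195,235,245)&(Z>.10)&(hsv[:,:,2]<90)); rep("box",box(185,192,235,245)&(Z>.07))
rep("lever",box(180,150,235,192)&(Z>.15))
rep("stand",box(180,150,235,196)&(Z>.03)&(Z<.09))
rep("bottle sq",box(285,160,335,212)&(Z>.07)&(Z<.095)); rep("bottle all",box(290,146,330,212)&(Z>.035)&(hsv[:,:,1]>25))
rep("chute",box(270,110,360,222)&(Z>.055)&(Z<.085)&(hsv[:,:,1]<25))
rep("crate",box(380,140,475,270)&(Z>.075)&(Z<.098)&(hsv[:,:,1]>80)); rep("cratefloor",box(380,140,475,270)&(Z<.02)&(Z>-.005)&(hsv[:,:,1]>80))
for n,b in dict(a=(405,152,432,180),b=(435,155,460,180)).items(): rep(n,box(*b)&(Z>.1))
rep("cc",box(280,112,305,142)&(Z>.1)&(Z<.12)); rep("tall",box(190,110,222,145)&(Z>.03)); rep("housing",box(255,60,350,130)&(Z>.125))
im=np.hstack([cv2.resize(p[140:250,175:255,::-1],None,fx=5,fy=5,interpolation=2)])
s=np.load("pics/scene0.npz")["p"][150:240,375:475,::-1]
t=cv2.resize(s,None,fx=3.9,fy=3.9,interpolation=2)
o=np.zeros((550,790,3),np.uint8);o[:,:400]=im;o[:t.shape[0],400:400+t.shape[1]]=t;cv2.imwrite("pics/c1.png",o)
E
```

```text
table -0.0004480175196633105
plate (array([504.9, 332.3]), array([274.4, 155.4]), 1.0, 'z', array([-0.001,  0.005,  0.012]), 2288)
stopbar (array([431.7, 338.4]), array([61.2, 17.3]), 25.4, 'z', array([0.129, 0.136, 0.142]), 130)
cap (array([431.4, 331.2]), array([56.1,  9.2]), 16.7, 'z', array([0.124, 0.133, 0.141]), 30)
box (array([432. , 338.2]), array([91.5, 90.3]), 25.9, 'z', array([0.076, 0.085, 0.138]), 899)
lever (array([527.4, 328.8]), array([18.4, 96.1]), -78.4, 'z', array([0.171, 0.178, 0.183]), 210)
stand (array([572.8, 338.2]), array([91.1, 71.7]), 11.0, 'z', array([0.038, 0.046, 0.071]), 518)
bottle sq (array([532.9,  23.5]), array([ 59.9, 140.3]), -5.8, 'z', array([0.073, 0.079, 0.085]), 805)
bottle all (array([572.4,  24.7]), array([ 47.1, 110.6]), -26.3, 'z', array([0.058, 0.071, 0.082]), 130)
chute (array([540. ,  22.8]), array([ 60. , 151.7]), -5.7, 'z', array([0.072, 0.079, 0.084]), 632)
crate (array([ 459.8, -333.7]), array([201.3, 331. ]), -8.2, 'z', array([0.083, 0.09 , 0.095]), 1279)
cratefloor (array([ 438.1, -340.2]), array([168.2, 265.1]), -8.2, 'z', array([-0.001,  0.005,  0.011]), 3935)
a (array([ 579.3, -304.6]), array([60.4, 62.3]), -0.2, 'z', array([0.104, 0.114, 0.119]), 356)
b (array([ 565.9, -391.7]), array([61.5, 61.4]), 84.4, 'z', array([0.105, 0.115, 0.12 ]), 356)
cc (array([699.3,  75.5]), array([54.6, 55.6]), -0.7, 'z', array([0.103, 0.109, 0.115]), 273)
tall (array([700.7, 330.5]), array([54.4, 61.8]), -46.0, 'z', array([0.047, 0.116, 0.171]), 483)
housing (array([809.9,  93.5]), array([87.7, 94.7]), -79.0, 'z', array([0.133, 0.14 , 0.144]), 810)
```

View pics/c1.png

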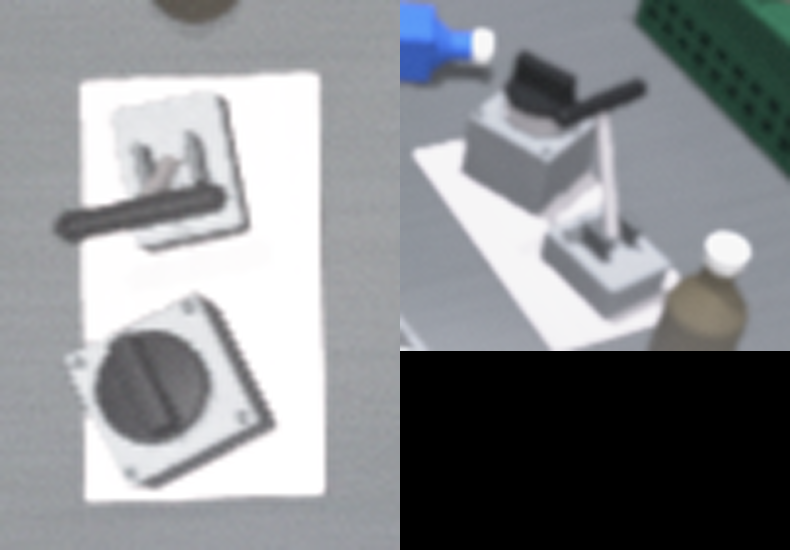

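The crops show the bar on the cap at about 25° and the T-bar on the robot's side of its stand, so the lever must be pushed away from the robot. The measured sizes and heights match the given ones. I'll write a helper that works out the rows and prints them in the units the move tool takes.

```bash
cat >> h.py <<'E'
from scipy.spatial.transform import Rotation as Ro
def go(pos,yaw,p0=None,y0=None):
    o=arm.get_obs(); R0=Ro.from_euler("xyz",o["tcp_rot"],degrees=True) if y0 is None else Ro.from_euler("xyz",[180,0,y0],degrees=True)
    p=o["tcp_pos"] if p0 is None else np.array(p0)
    s=R0.inv().apply(np.array(pos)-p)/.5; t=(R0.inv()*Ro.from_euler("xyz",[180,0,yaw],degrees=True)).as_rotvec(degrees=True)/180
    print(o["time"],o["tcp_pos"].round(4),o["tcp_rot"].round(1),"->",pos,yaw,"row",np.r_[s,t].round(4).tolist(),"n>=",np.linalg.norm(s)*10,np.linalg.norm(t)*180/8.59)
E
python3 - <<'E'
from h import *
go([.5,-.15,.26],75)
go([.432,.338,.2],115,[.5,-.15,.26],75)
E
```

```text
0.1 [ 0.2556 -0.624   0.23  ] [-179.9   -0.    22.3] -> [0.5, -0.15, 0.26] 75 row [0.8116, -0.6921, -0.0584, -0.0006, -0.0003, -0.2929] n>= 10.682790845024286 6.137758564831501
0.1 [ 0.2556 -0.624   0.23  ] [-179.9   -0.    22.3] -> [0.432, 0.338, 0.2] 115 row [0.9075, -0.384, 0.12, 0.0, 0.0, -0.2222] n>= 9.927094237489639 4.656577415599534
```

Request:
send_rows --pt "0.812 -0.692 -0.058 0 0 -0.293" --pt "0.812 -0.692 -0.058 0 0 -0.293" --pt "0.812 -0.692 -0.058 0 0 -0.293" --pt "0.812 -0.692 -0.058 0 0 -0.293" --pt "0.812 -0.692 -0.058 0 0 -0.293" --pt "0.812 -0.692 -0.058 0 0 -0.293" --pt "0.812 -0.692 -0.058 0 0 -0.293" --pt "0.812 -0.692 -0.058 0 0 -0.293" --pt "0.812 -0.692 -0.058 0 0 -0.293" --pt "0.812 -0.692 -0.058 0 0 -0.293" --pt "0.812 -0.692 -0.058 0 0 -0.293" --pt "0.812 -0.692 -0.058 0 0 -0.293" --fingers 1

```text
time: 1.3
tcp_pos: [0.5018, -0.1468, 0.2602]
tcp_rot: [180.0, -0.1, 75.3]
force: [-0.1, -0.7, 0.5]
gripper_width: -0.002
gripper_force: 0.0
```

Request:
send_rows --pt "0.907 -0.384 0.12 0 0 -0.222" --pt "0.907 -0.384 0.12 0 0 -0.222" --pt "0.907 -0.384 0.12 0 0 -0.222" --pt "0.907 -0.384 0.12 0 0 -0.222" --pt "0.907 -0.384 0.12 0 0 -0.222" --pt "0.907 -0.384 0.12 0 0 -0.222" --pt "0.907 -0.384 0.12 0 0 -0.222" --pt "0.907 -0.384 0.12 0 0 -0.222" --pt "0.907 -0.384 0.12 0 0 -0.222" --pt "0.907 -0.384 0.12 0 0 -0.222" --pt "0.907 -0.384 0.12 0 0 -0.222" --pt "0.907 -0.384 0.12 0 0 -0.222"

```text
time: 2.5
tcp_pos: [0.4317, 0.337, 0.1994]
tcp_rot: [-179.9, 0.1, 115.1]
force: [-0.6, -0.1, -0.0]
gripper_width: -0.002
gripper_force: 0.0
```

Run:
```python
from h import *
go([.4317,.3384,.145],115.4)
```

```text
2.5 [0.4317 0.337  0.1994] [-1.799e+02  1.000e-01  1.151e+02] -> [0.4317, 0.3384, 0.145] 115.4 row [0.0026, 0.0013, 0.1088, -0.0006, 0.0004, -0.0017] n>= 1.0879504934377364 0.037978877309845054
```

Request:
send_rows --pt "0.003 0.001 0.05 0 0 0" --pt "0.003 0.001 0.1 0 0 0" --pt "0.003 0.001 0.11 0 0 0" --pt "0.003 0.001 0.118 0 0 0" --pt "0.003 0.001 0.124 0 0 0" --pt "0.003 0.001 0.13 0 0 0" --pt "0.003 0.001 0.135 0 0 0" --pt "0.003 0.001 0.139 0 0 0" --pt "0.003 0.001 0.142 0 0 0" --pt "0.003 0.001 0.142 0 0 0"

```text
time: 3.5
tcp_pos: [0.4333, 0.3389, 0.1319]
tcp_rot: [179.8, 0.0, 115.0]
force: [-1.9, -2.9, 7.1]
gripper_width: 0.001
gripper_force: 3.6
```

Request:
send_rows --pt "0 0 0.004 0 0 0" --pt "0 0 0.008 0 0 0" --pt "0 0 0.012 0 0 0" --pt "0 0 0.012 0 0 0" --pt "0 0 0.012 0 0 0"

```text
time: 4.0
tcp_pos: [0.4338, 0.3393, 0.1288]
tcp_rot: [179.8, 0.0, 115.0]
force: [-6.0, -6.3, 22.7]
gripper_width: -0.004
gripper_force: 10.6
```

Request:
send_rows --pt "0 0 0 0 0 0" --pt "0 0 0 0 0 0" --pt "0 0 0 0 0 0" --pt "0 0 -0.02 0 0 0" --pt "0 0 -0.08 0 0 0" --pt "0 0 -0.18 0 0 0" --pt "0 0 -0.24 0 0 0" --pt "0 0 -0.24 0 0 0" --fingers 1

```text
time: 4.8
tcp_pos: [0.4354, 0.3412, 0.2508]
tcp_rot: [179.3, -0.1, 115.0]
force: [0.5, -0.6, 0.8]
gripper_width: -0.0
gripper_force: 0.0
```

Run:
```python
from h import *
go([.5253,.0243,.24],174.2)
```

```text
4.8 [0.4354 0.3412 0.2508] [ 1.793e+02 -1.000e-01  1.150e+02] -> [0.5253, 0.0243, 0.24] 174.2 row [-0.6504, -0.1049, 0.0188, 0.0041, 0.0014, -0.329] n>= 6.590918897068007 6.894672491083075
```

Request:
send_rows --pt "-0.65 -0.105 0.019 0.004 0.001 -0.329" --pt "-0.65 -0.105 0.019 0.004 0.001 -0.329" --pt "-0.65 -0.105 0.019 0.004 0.001 -0.329" --pt "-0.65 -0.105 0.019 0.004 0.001 -0.329" --pt "-0.65 -0.105 0.019 0.004 0.001 -0.329" --pt "-0.65 -0.105 0.019 0.004 0.001 -0.329" --pt "-0.65 -0.105 0.019 0.004 0.001 -0.329" --pt "-0.65 -0.105 0.019 0.004 0.001 -0.329" --pt "-0.65 -0.105 0.019 0.004 0.001 -0.329" --pt "-0.65 -0.105 0.019 0.004 0.001 -0.329" --fingers -1

```text
time: 5.8
tcp_pos: [0.5213, 0.0221, 0.2333]
tcp_rot: [-179.5, -0.5, 174.0]
force: [-0.3, -0.0, -0.7]
gripper_width: 0.996
gripper_force: 0.0
```

Run:
```python
from h import *
o=arm.get_obs();w,dw=arm.grab_frame("wrist")
p,d=arm.grab_frame("top");np.savez("pics/top1.npz",p=p,d=d)
X=cloud("top",d);Z=X[:,:,2]
m=np.zeros((400,640),bool);m[195:245,185:235]=1
for t in(.115,.122,.126): print("bar",(m&(Z>t)).sum(), rect(X[m&(Z>t)]) if (m&(Z>t)).sum()>5 else None)
c=arm.get_calibration("wrist");K=c["intrinsics"];M=c["mount"];v,u=np.mgrid[0:400,0:640]
P=np.stack([(u-K[0,2])/K[0,0]*dw,(v-K[1,2])/K[1,1]*dw,dw],-1)@M[:3,:3].T+M[:3,3]
W=P@Ro.from_euler("xyz",o["tcp_rot"],degrees=True).as_matrix().T+o["tcp_pos"]
hs=cv2.cvtColor(w,cv2.COLOR_RGB2HSV)
m=(dw>0)&(W[:,:,2]>.07)&(W[:,:,2]<.1)&(abs(W[:,:,1]-.024)<.06)&(W[:,:,0]<.64)&(W[:,:,0]>.43)
print("wrist bottle top",rect(W[m]));cv2.imwrite("pics/w1.png",w[:,:,::-1])
go([.5253,.0243,.1],174.2);go([.5253,.0243,.038],174.2)
```

```text
bar 135 (array([376.7, 188.3]), array([371.6,  48.1]), 69.6, 'z', array([0.12 , 0.128, 1.552]), 135)
bar 122 (array([376.6, 188.2]), array([371.7,  47.2]), 69.7, 'z', array([0.124, 0.128, 1.552]), 122)
bar 92 (array([376.4, 188.1]), array([371.7,  43.9]), 70.3, 'z', array([0.127, 0.13 , 1.552]), 92)
wrist bottle top (array([531. ,  26.4]), array([ 60.2, 137. ]), -5.7, 'z', array([0.077, 0.081, 0.082]), 9139)
5.9 [0.5213 0.023  0.2336] [-179.5   -0.5  174.2] -> [0.5253, 0.0243, 0.1] 174.2 row [-0.0102, 0.0057, 0.267, -0.0027, -0.0029, -0.0002] n>= 2.6723588160951444 0.0829458513290125
5.9 [0.5213 0.023  0.2336] [-179.5   -0.5  174.2] -> [0.5253, 0.0243, 0.038] 174.2 row [-0.0113, 0.0067, 0.391, -0.0027, -0.0029, -0.0002] n>= 3.9119348261490665 0.0829458513290125
```

View pics/w1.png

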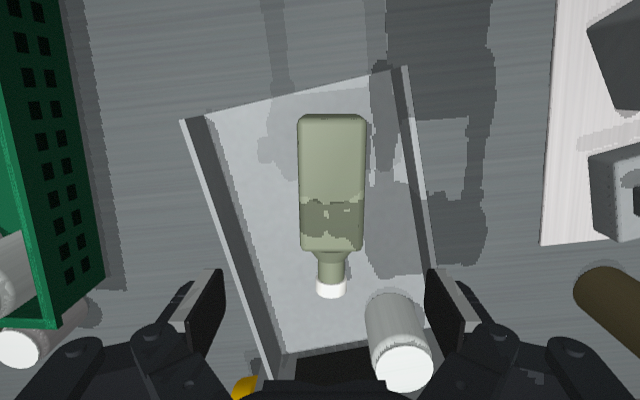

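The wrist view shows the bottle at (331,205), upright in the picture and aligned with the jaws, with free floor on both sides. The bar top is now at 0.128, so the stop is latched. I'll descend and grip.

Request:
send_rows --pt "-0.011 0.009 0.1 -0.003 -0.003 0" --pt "-0.011 0.009 0.19 -0.003 -0.003 0" --pt "-0.011 0.009 0.26 -0.003 -0.003 0" --pt "-0.011 0.009 0.3 -0.003 -0.003 0" --pt "-0.011 0.009 0.33 -0.003 -0.003 0" --pt "-0.011 0.009 0.36 -0.003 -0.003 0" --pt "-0.011 0.009 0.38 -0.003 -0.003 0" --pt "-0.011 0.009 0.39 -0.003 -0.003 0" --pt "-0.011 0.009 0.39 -0.003 -0.003 0" --pt "-0.011 0.009 0.39 -0.003 -0.003 0"

```text
time: 6.9
tcp_pos: [0.5265, 0.0243, 0.0395]
tcp_rot: [180.0, 0.1, 174.2]
force: [0.6, 0.4, 0.1]
gripper_width: 0.997
gripper_force: 0.0
```

Request:
send_rows --pt "0 0 0 0 0 0" --pt "0 0 0 0 0 0" --pt "0 0 0 0 0 0" --pt "0 0 0 0 0 0" --pt "0 0 0 0 0 0" --pt "0 0 0 0 0 0" --pt "0 0 0 0 0 0" --pt "0 0 0 0 0 0" --pt "0 0 0 0 0 0" --pt "0 0 0 0 0 0" --fingers 1

```text
time: 7.9
tcp_pos: [0.5269, 0.0245, 0.0399]
tcp_rot: [179.9, 0.2, 174.2]
force: [-0.1, 1.0, 6.3]
gripper_width: 0.697
gripper_force: 66.0
```

Gripped: 0.697 × 85 mm is about 59 mm, which fits the bottle. I'll lift it slowly.

Request:
send_rows --pt "0 0 -0.01 0 0 0" --pt "0 0 -0.03 0 0 0" --pt "0 0 -0.06 0 0 0" --pt "0 0 -0.1 0 0 0" --pt "0 0 -0.16 0 0 0" --pt "0 0 -0.22 0 0 0" --pt "0 0 -0.28 0 0 0" --pt "0 0 -0.33 0 0 0" --pt "0 0 -0.36 0 0 0" --pt "0 0 -0.38 0 0 0" --pt "0 0 -0.38 0 0 0" --pt "0 0 -0.38 0 0 0"

```text
time: 9.1
tcp_pos: [0.5248, 0.0243, 0.2276]
tcp_rot: [180.0, -0.1, 174.2]
force: [-0.4, 0.4, -2.9]
gripper_width: 0.693
gripper_force: 65.3
```

Run:
```python
from h import *
go([.3935,-.3241,.235],171.8)
```

```text
9.1 [0.5248 0.0243 0.2276] [ 1.800e+02 -1.000e-01  1.742e+02] -> [0.3935, -0.3241, 0.235] 171.8 row [0.1909, -0.7197, -0.0148, 0.0001, -0.0003, 0.0133] n>= 7.447440283682711 0.2793102254651097
```

Request:
send_rows --pt "0.01 -0.04 -0.015 0 0 0.001" --pt "0.03 -0.11 -0.015 0 0 0.002" --pt "0.05 -0.19 -0.015 0 0 0.003" --pt "0.07 -0.27 -0.015 0 0 0.005" --pt "0.09 -0.35 -0.015 0 0 0.006" --pt "0.115 -0.43 -0.015 0 0 0.008" --pt "0.135 -0.51 -0.015 0 0 0.009" --pt "0.155 -0.58 -0.015 0 0 0.01" --pt "0.17 -0.64 -0.015 0 0 0.012" --pt "0.18 -0.68 -0.015 0 0 0.013" --pt "0.19 -0.71 -0.015 0 0 0.013" --pt "0.191 -0.72 -0.015 0 0 0.013"

```text
time: 10.3
tcp_pos: [0.3929, -0.3248, 0.2344]
tcp_rot: [179.9, -0.1, 171.8]
force: [0.7, 1.3, -3.2]
gripper_width: 0.695
gripper_force: 65.9
```

Request:
send_rows --pt "0 0 0 0 0 0" --pt "0 0 0 0 0 0"

```text
time: 10.5
tcp_pos: [0.3943, -0.3233, 0.2355]
tcp_rot: [179.9, 0.0, 171.9]
force: [-1.2, -0.4, -2.1]
gripper_width: 0.692
gripper_force: 65.9
```

Run:
```python
from h import *
o=arm.get_obs();w,dw=arm.grab_frame("wrist");cv2.imwrite("pics/w2.png",w[:,:,::-1])
c=arm.get_calibration("wrist");K=c["intrinsics"];M=c["mount"];v,u=np.mgrid[0:400,0:640]
P=np.stack([(u-K[0,2])/K[0,0]*dw,(v-K[1,2])/K[1,1]*dw,dw],-1)@M[:3,:3].T+M[:3,3]
W=P@Ro.from_euler("xyz",o["tcp_rot"],degrees=True).as_matrix().T+o["tcp_pos"]
m=(dw>0)&(W[:,:,2]>.245)&(W[:,:,2]<.29)&(abs(W[:,:,0]-.39)<.15)&(abs(W[:,:,1]+.33)<.04)
print(rect(W[m])); go([.3935,-.3241,.025],171.8)
```

```text
(array([ 375.6, -328.6]), array([80.8, 93.8]), -8.3, 'z', array([0.27 , 0.277, 0.278]), 44258)
10.55 [ 0.3945 -0.3233  0.2357] [179.9   0.  171.9] -> [0.3935, -0.3241, 0.025] 171.8 row [0.0019, -0.0025, 0.4214, 0.0004, 0.0002, 0.0006] n>= 4.213976808713169 0.016486183406285645
```

View pics/w2.png

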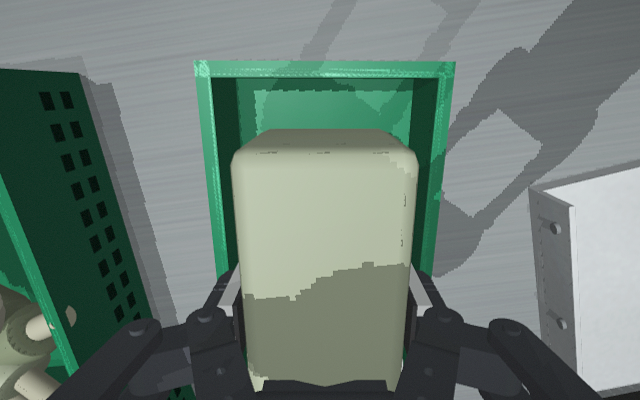

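The bottle is level and centred over the crate's empty part. Its rear edge at row 130 has room to the crate's near wall at row 70. Lowering.

Request:
send_rows --pt "0.002 -0.002 0.03 0 0 0" --pt "0.002 -0.002 0.08 0 0 0" --pt "0.002 -0.002 0.14 0 0 0" --pt "0.002 -0.002 0.2 0 0 0" --pt "0.002 -0.002 0.25 0 0 0" --pt "0.002 -0.002 0.3 0 0 0" --pt "0.002 -0.002 0.34 0 0 0" --pt "0.002 -0.002 0.37 0 0 0" --pt "0.002 -0.002 0.39 0 0 0" --pt "0.002 -0.002 0.405 0 0 0" --pt "0.002 -0.002 0.412 0 0 0" --pt "0.002 -0.002 0.416 0 0 0"

```text
time: 11.75
tcp_pos: [0.3935, -0.3251, 0.0281]
tcp_rot: [180.0, 0.1, 171.9]
force: [0.2, 0.4, -2.6]
gripper_width: 0.693
gripper_force: 65.9
```

Request:
send_rows --pt "0 0 0.002 0 0 0" --pt "0 0 0.004 0 0 0" --pt "0 0 0.006 0 0 0" --pt "0 0 0.008 0 0 0" --pt "0 0 0.008 0 0 0"

```text
time: 12.25
tcp_pos: [0.3935, -0.3254, 0.0249]
tcp_rot: [180.0, 0.1, 171.9]
force: [-2.3, 0.7, 4.5]
gripper_width: 0.696
gripper_force: 66.3
```

Request:
send_rows --pt "0 0 0 0 0 0" --pt "0 0 0 0 0 0" --pt "0 0 0 0 0 0" --pt "0 0 0 0 0 0" --pt "0 0 0 0 0 0" --pt "0 0 0 0 0 0" --pt "0 0 0 0 0 0" --pt "0 0 0 0 0 0" --fingers -1

```text
time: 13.05
tcp_pos: [0.3932, -0.325, 0.0239]
tcp_rot: [180.0, 0.0, 171.9]
force: [-0.2, -0.0, 0.2]
gripper_width: 0.999
gripper_force: 0.0
```

Request:
send_rows --pt "0 0 -0.01 0 0 0" --pt "0 0 -0.03 0 0 0" --pt "0 0 -0.06 0 0 0" --pt "0 0 -0.12 0 0 0" --pt "0 0 -0.2 0 0 0" --pt "0 0 -0.28 0 0 0" --pt "0 0 -0.36 0 0 0" --pt "0 0 -0.42 0 0 0" --pt "0 0 -0.45 0 0 0" --pt "0 0 -0.45 0 0 0" --pt "0 0 -0.45 0 0 0"

```text
time: 14.15
tcp_pos: [0.3925, -0.3247, 0.2479]
tcp_rot: [179.9, -0.0, 171.9]
force: [0.0, -1.1, 0.0]
gripper_width: 0.997
gripper_force: 0.0
```

Run:
```python
from h import *
o=arm.get_obs();w,dw=arm.grab_frame("wrist");cv2.imwrite("pics/w3.png",w[:,:,::-1])
go([.46,.0,.27],188)
go([.4317,.3384,.20],205.4,[.46,.0,.27],188)
```

```text
14.2 [ 0.3921 -0.3242  0.2469] [ 1.799e+02 -1.000e-01  1.719e+02] -> [0.46, 0.0, 0.27] 188 row [-0.0426, 0.6613, -0.0447, 0.0008, -0.0005, -0.0897] n>= 6.641915024971151 1.879662498401722
14.2 [ 0.3921 -0.3242  0.2469] [ 1.799e+02 -1.000e-01  1.719e+02] -> [0.4317, 0.3384, 0.2] 205.4 row [-0.0381, 0.6781, 0.14, 0.0, 0.0, -0.0967] n>= 6.934419946902551 2.025611175785796
```

View pics/w3.png

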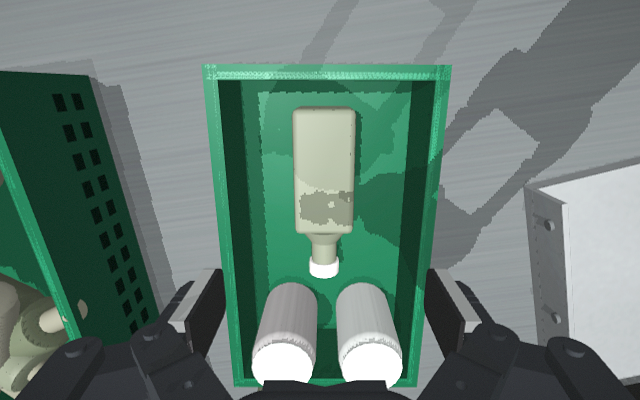

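The bottle lies flat on the crate floor at (324,180), clear of both cans. Next I'll go to the stop.

Request:
send_rows --pt "-0.043 0.661 -0.045 0 0 -0.09" --pt "-0.043 0.661 -0.045 0 0 -0.09" --pt "-0.043 0.661 -0.045 0 0 -0.09" --pt "-0.043 0.661 -0.045 0 0 -0.09" --pt "-0.043 0.661 -0.045 0 0 -0.09" --pt "-0.043 0.661 -0.045 0 0 -0.09" --pt "-0.043 0.661 -0.045 0 0 -0.09" --pt "-0.043 0.661 -0.045 0 0 -0.09" --pt "-0.043 0.661 -0.045 0 0 -0.09" --fingers -1

```text
time: 15.1
tcp_pos: [0.46, -0.0005, 0.2694]
tcp_rot: [180.0, -0.2, -171.8]
force: [-0.2, -0.1, -0.2]
gripper_width: 0.999
gripper_force: 0.0
```

Request:
send_rows --pt "-0.038 0.678 0.1 0 0 -0.097" --pt "-0.038 0.678 0.1 0 0 -0.097" --pt "-0.038 0.678 0.1 0 0 -0.097" --pt "-0.038 0.678 0.1 0 0 -0.097" --pt "-0.038 0.678 0.1 0 0 -0.097" --pt "-0.038 0.678 0.1 0 0 -0.097" --pt "-0.038 0.678 0.1 0 0 -0.097" --pt "-0.038 0.678 0.1 0 0 -0.097" --pt "-0.038 0.678 0.1 0 0 -0.097" --pt "-0.038 0.678 0.1 0 0 -0.097" --pt "-0.038 0.678 0.1 0 0 -0.097"

```text
time: 16.2
tcp_pos: [0.433, 0.3355, 0.2217]
tcp_rot: [-180.0, 0.0, -154.6]
force: [-0.2, -0.1, 0.8]
gripper_width: 0.998
gripper_force: 0.0
```

```bash
cat >> h.py <<'E'
def wrist():
    o=arm.get_obs();w,dw=arm.grab_frame("wrist")
    c=arm.get_calibration("wrist");K=c["intrinsics"];M=c["mount"];v,u=np.mgrid[0:400,0:640]
    P=np.stack([(u-K[0,2])/K[0,0]*dw,(v-K[1,2])/K[1,1]*dw,dw],-1)@M[:3,:3].T+M[:3,3]
    W=P@Ro.from_euler("xyz",o["tcp_rot"],degrees=True).as_matrix().T+o["tcp_pos"]
    W[dw<=0]=-9
    return w,W
E
python3 - <<'E'
from h import *
w,W=wrist();cv2.imwrite("pics/w4.png",w[:,:,::-1])
m=(W[:,:,2]>.119)&(W[:,:,2]<.14)&(np.hypot(W[:,:,0]-.432,W[:,:,1]-.338)<.042)
print("bar",rect(W[m]))
m=(W[:,:,2]>.16)&(W[:,:,2]<.19)&(np.hypot(W[:,:,0]-.527,W[:,:,1]-.329)<.07)
print("lever",rect(W[m]) if m.sum()>9 else 0)
go([.4317,.3384,.110],205.4)
E
```

```text
bar (array([430.6, 341.1]), array([59.2, 15.8]), 27.0, 'z', array([0.127, 0.13 , 0.131]), 1728)
lever (array([523.4, 340.6]), array([17.6, 80.1]), -77.9, 'z', array([0.171, 0.179, 0.182]), 3314)
16.25 [0.4331 0.3357 0.2219] [-1.800e+02  1.000e-01 -1.546e+02] -> [0.4317, 0.3384, 0.11] 205.4 row [0.0004, 0.0062, 0.2239, -0.0001, 0.0004, -0.0001] n>= 2.23948169704557 0.00885606125829727
```

View pics/w4.png

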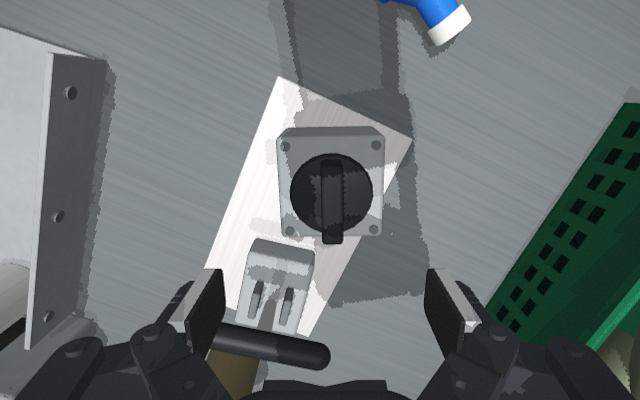

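The wrist view shows the cap at (332,193) with the bar upright in the picture, so it lies along the tool's x and the jaws close across it. The T-bar, around (270,345), is out of the way. Descend and grip.

Request:
send_rows --pt "0 0.009 0.08 0 0 -0.003" --pt "0 0.009 0.14 0 0 -0.003" --pt "0 0.009 0.18 0 0 -0.003" --pt "0 0.009 0.205 0 0 -0.003" --pt "0 0.009 0.218 0 0 -0.003" --pt "0 0.009 0.22 0 0 -0.003" --pt "0 0.009 0.22 0 0 -0.003" --pt "0 0.009 0.22 0 0 -0.003"

```text
time: 17.05
tcp_pos: [0.4315, 0.342, 0.1132]
tcp_rot: [180.0, 0.2, -153.9]
force: [-0.6, -0.7, 0.4]
gripper_width: 1.002
gripper_force: 0.0
```

Request:
send_rows --pt "0 0 0 0 0 0" --pt "0 0 0 0 0 0" --pt "0 0 0 0 0 0" --pt "0 0 0 0 0 0" --pt "0 0 0 0 0 0" --pt "0 0 0 0 0 0" --pt "0 0 0 0 0 0" --pt "0 0 0 0 0 0" --pt "0 0 0 0 0 0" --pt "0 0 0 0 0 0" --fingers 1

```text
time: 18.05
tcp_pos: [0.4309, 0.3409, 0.1121]
tcp_rot: [-179.9, 0.1, -153.9]
force: [1.2, -4.6, 5.4]
gripper_width: 0.168
gripper_force: 61.0
```

Request:
send_rows --pt "0 0 -0.001 0 0 0.02" --pt "0 0 -0.002 0 0 0.04" --pt "0 0 -0.004 0 0 0.06" --pt "0 0 -0.005 0 0 0.08" --pt "0 0 -0.006 0 0 0.1" --pt "0 0 -0.007 0 0 0.12" --pt "0 0 -0.008 0 0 0.14" --pt "0 0 -0.009 0 0 0.15" --pt "0 0 -0.009 0 0 0.15"

```text
time: 18.95
tcp_pos: [0.4307, 0.3414, 0.116]
tcp_rot: [180.0, 0.1, 179.1]
force: [1.7, -2.4, 0.7]
gripper_width: 0.17
gripper_force: 60.5
```

Turning well, with low forces. I'll take it the rest of the way, to about 0.96 rad.

Request:
send_rows --pt "0 0 -0.001 0 0 0.02" --pt "0 0 -0.002 0 0 0.04" --pt "0 0 -0.004 0 0 0.06" --pt "0 0 -0.005 0 0 0.08" --pt "0 0 -0.006 0 0 0.1" --pt "0 0 -0.008 0 0 0.12" --pt "0 0 -0.009 0 0 0.14" --pt "0 0 -0.009 0 0 0.152" --pt "0 0 -0.009 0 0 0.156" --pt "0 0 -0.009 0 0 0.156" --pt "0 0 -0.009 0 0 0.156"

```text
time: 20.05
tcp_pos: [0.4309, 0.3418, 0.1205]
tcp_rot: [179.9, 0.1, 151.0]
force: [3.7, 0.8, -4.2]
gripper_width: 0.168
gripper_force: 59.7
```

Run:
```python
from h import *
o=arm.get_obs();print(o["wrist_torque"],o["q"].round(1))
w,W=wrist()
m=(W[:,:,2]>.1)&(W[:,:,2]<.145)&(np.hypot(W[:,:,0]-.431,W[:,:,1]-.340)<.034)
print(m.sum(),np.percentile(W[m][:,2],[5,25,50,75,95]).round(4))
cv2.imwrite("pics/w5.png",w[:,:,::-1])
```

```text
[ 0.21134753 -0.86680626  0.06226581] [ 35.8   7.1 113.7  -0.   59.  -25.2]
12003 [0.1086 0.111  0.1282 0.1381 0.1395]
```

View pics/w5.png

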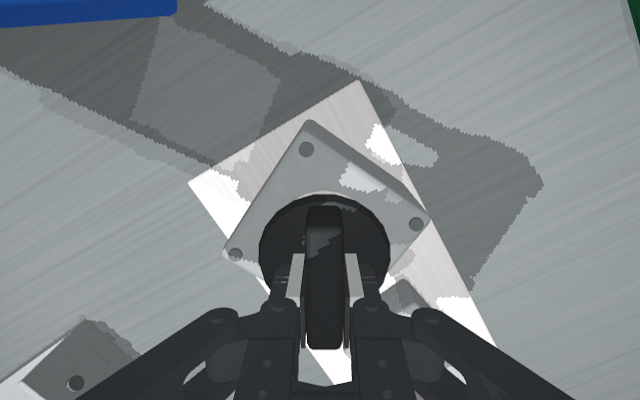

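The bar is turned about 55° against the box and its top is at 0.138, so the button is up. I'll let go and rise.

Request:
send_rows --pt "0 0 0 0 0 0" --pt "0 0 0 0 0 0" --pt "0 0 0 0 0 0" --pt "0 0 0 0 0 0" --pt "0 0 0 0 0 0" --pt "0 0 -0.01 0 0 0" --pt "0 0 -0.06 0 0 0" --pt "0 0 -0.12 0 0 0" --pt "0 0 -0.2 0 0 0" --pt "0 0 -0.22 0 0 0" --pt "0 0 -0.22 0 0 0" --pt "0 0 -0.22 0 0 0" --fingers -1

```text
time: 21.3
tcp_pos: [0.43, 0.3411, 0.2299]
tcp_rot: [-180.0, 0.0, 151.0]
force: [0.0, -0.2, -0.4]
gripper_width: 0.998
gripper_force: 0.0
```

Run:
```python
from h import *
w,W=wrist()
m=(W[:,:,2]>.125)&(W[:,:,2]<.15)&(np.hypot(W[:,:,0]-.431,W[:,:,1]-.340)<.04)
print("bar",m.sum(),rect(W[m]))
go([.472,.3176,.22],191.3); go([.472,.3176,.163],191.3)
```

```text
bar 1990 (array([431.2, 341.5]), array([59.9, 16.6]), 26.3, 'z', array([0.129, 0.138, 0.139]), 1990)
21.35 [0.4295 0.3408 0.2289] [-179.9   -0.   151. ] -> [0.472, 0.3176, 0.22] 191.3 row [-0.0967, 0.0007, 0.0178, -0.0005, -0.0004, -0.224] n>= 0.9838013856616394 4.6940719126610295
21.35 [0.4295 0.3408 0.2289] [-179.9   -0.   151. ] -> [0.472, 0.3176, 0.163] 191.3 row [-0.0968, 0.0009, 0.1318, -0.0005, -0.0004, -0.224] n>= 1.6356798190811324 4.6940719126610295
```

The button is up (0.138) and the knob is back at 26°. Now the lever: shut the fingers, move behind the T-bar and lower.

Request:
send_rows --pt "-0.097 0 0.018 0 0 -0.224" --pt "-0.097 0 0.018 0 0 -0.224" --pt "-0.097 0 0.018 0 0 -0.224" --pt "-0.097 0 0.018 0 0 -0.224" --pt "-0.097 0 0.018 0 0 -0.224" --pt "-0.097 0 0.018 0 0 -0.224" --pt "-0.097 0 0.018 0 0 -0.224" --pt "-0.097 0 0.018 0 0 -0.224" --pt "-0.097 0 0.07 0 0 -0.224" --pt "-0.097 0 0.12 0 0 -0.224" --pt "-0.097 0 0.132 0 0 -0.224" --pt "-0.097 0 0.132 0 0 -0.224" --fingers 1

```text
time: 22.55
tcp_pos: [0.4719, 0.3173, 0.1633]
tcp_rot: [-179.9, -0.1, -168.7]
force: [-0.4, -0.4, 0.2]
gripper_width: -0.001
gripper_force: 0.0
```

Run:
```python
from h import *
n=.640;c,s=.9806,.1959
go([n*c-.219*s,n*s+.219*c,.163],191.3)
```

```text
22.55 [0.4719 0.3173 0.1633] [-1.799e+02 -1.000e-01 -1.687e+02] -> [0.5846819000000001, 0.34012739999999997, 0.163] 191.3 row [-0.2301, 0.0007, 0.0002, -0.0003, -0.0007, -0.0002] n>= 2.3007609472500508 0.01575041612054112
```

Request:
send_rows --pt "-0.03 0 0 0 0 0" --pt "-0.06 0 0 0 0 0" --pt "-0.08 0 0 0 0 0" --pt "-0.1 0 0 0 0 0" --pt "-0.12 0 0 0 0 0" --pt "-0.14 0 0 0 0 0" --pt "-0.16 0 0 0 0 0" --pt "-0.18 0 0 0 0 0" --pt "-0.2 0 0 0 0 0" --pt "-0.22 0 0 0 0 0" --pt "-0.23 0 0 0 0 0" --pt "-0.23 0 0 0 0 0"

```text
time: 23.75
tcp_pos: [0.5858, 0.3402, 0.1638]
tcp_rot: [-180.0, -0.0, -168.7]
force: [-3.0, -0.3, -2.2]
gripper_width: 0.0
gripper_force: 1.4
```

Request:
send_rows --pt "-0.01 0 0 0 0 0" --pt "-0.02 0 0 0 0 0" --pt "-0.03 0 0 0 0 0" --pt "-0.036 0 0 0 0 0" --pt "-0.036 0 0 0 0 0"

```text
time: 24.25
tcp_pos: [0.6007, 0.3434, 0.1645]
tcp_rot: [-180.0, -0.3, -168.7]
force: [-11.5, -2.1, 1.4]
gripper_width: -0.003
gripper_force: 5.6
```

The force is 11.5 N, against 3 N from the spring alone, and the tool is at the expected stop position, so the lever is on its stop. I'll hold briefly and bring it home.

Request:
send_rows --pt "0 0 0 0 0 0" --pt "0 0 0 0 0 0" --pt "0.02 0 0 0 0 0" --pt "0.05 0 0 0 0 0" --pt "0.08 0 0 0 0 0" --pt "0.11 0 0 0 0 0" --pt "0.14 0 0 0 0 0" --pt "0.17 0 0 0 0 0" --pt "0.2 0 0 0 0 0" --pt "0.23 0 0 0 0 0" --pt "0.26 0 0 0 0 0" --pt "0.265 0 -0.02 0 0 0"

```text
time: 25.45
tcp_pos: [0.4714, 0.3173, 0.1741]
tcp_rot: [-180.0, -0.1, -168.7]
force: [-0.1, 0.1, -0.1]
gripper_width: -0.003
gripper_force: 0.0
```

Request:
send_rows --pt "0 0 -0.06 0 0 0" --pt "0 0 -0.15 0 0 0" --pt "0.05 0.1 -0.2 0 0 0" --pt "0.1 0.0 -0.25 0 0 0" --pt "0.1 -0.1 -0.25 0 0 0" --pt "0.1 -0.2 -0.25 0 0 0" --pt "0.1 -0.3 -0.25 0 0 0" --pt "0.1 -0.4 -0.25 0 0 0" --pt "0.1 -0.4 -0.25 0 0 0" --pt "0.1 -0.4 -0.25 0 0 0" --pt "0.1 -0.4 -0.25 0 0 0" --pt "0.1 -0.4 -0.25 0 0 0"

```text
time: 26.65
tcp_pos: [0.4635, 0.1134, 0.3]
tcp_rot: [180.0, 0.1, -168.6]
force: [-0.1, 1.0, -0.3]
gripper_width: -0.0
gripper_force: 0.0
```

Run:
```python
from h import *
o=arm.get_obs();print(o["time"],o["tcp_pos"],o["force"])
p,d=arm.grab_frame("top");cv2.imwrite("pics/top2.png",p[:,:,::-1]);X=cloud("top",d);X[d<=0]=-9;Z=X[:,:,2]
def q(c,r,a,b):
    m=(np.hypot(X[:,:,0]-c[0],X[:,:,1]-c[1])<r)&(Z>a)&(Z<b);print(m.sum(),rect(X[m]) if m.sum()>4 else 0)
q((.431,.34),.04,.12,.15);q((.527,.329),.07,.155,.2);q((.41,-.325),.09,.052,.075)
```

```text
26.65 [0.46347781 0.11337347 0.29999943] [-0.07317563  0.97097318 -0.27052413]
134 (array([431.8, 338.6]), array([59.5, 17.4]), 27.5, 'z', array([0.125, 0.136, 0.142]), 134)
211 (array([527.6, 328.8]), array([19. , 95.1]), -79.0, 'z', array([0.171, 0.178, 0.183]), 211)
832 (array([ 412.8, -330.1]), array([ 60.5, 166.3]), -8.1, 'z', array([0.057, 0.064, 0.07 ]), 832)
```

View pics/top2.png

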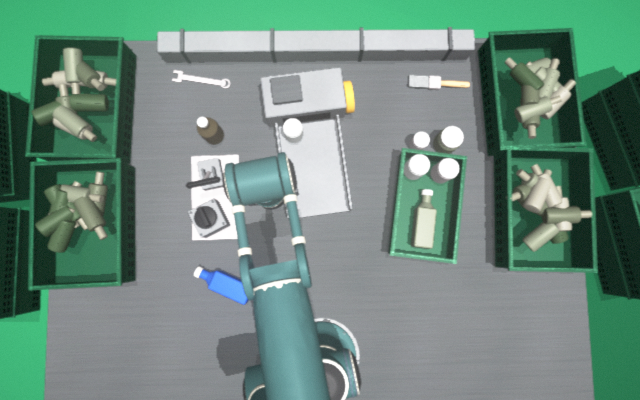

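The bottle lies flat in the crate at (425,225). The stop is up at (207,217), the lever is back home at (203,183), and the bystanders have not moved.

```bash
python3 -c "
from workcell import arm
print(arm.close_job())"
```

```text
the job is handed in; nothing more can be done
None
```

I handed the job in with every step done: stop pressed and latched, bottle flat in the crate, knob turned until the stop popped up, lever pushed to its stop and back home, other things unmoved in the last top view; no verdict came back.

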